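# Lock an instrument rest into the slotted rail

### The arm

A 6-joint arm with a two-finger parallel gripper is mounted at the origin on a cart in front of the work surface, level with it; the furniture and walls round the work are solid. World frame = base frame: x ahead of the robot, y to its left, z up, the work surface at z = 0. Lengths are in m, angles in degrees, forces in N, time in s.
With the tool pointing down it reaches from about 0.3 to 0.75 m from the base axis. Payload 8.5 kg.
Tool frame: the origin (TCP) lies between the finger pads, 19 mm behind the fingertips; this is the grasp point; z points along the fingers, y is the line along which they close (so a half turn about z gives the same grasp; the last joint's range is limited). The gripper opens to 85 mm and grips with 20 to 120 N. Pads are 22 mm wide; open, the fingers measure 114 mm over their backs; the gripper's body (76 mm by 85 mm) begins 54 mm behind the grasp point. The pads swing forward as they close: fully open they stand 13 mm farther back than shut.
Start: joints at [54.987, 21.807, 74.336, -0, 83.858, -12.336], TCP at [0.212, 0.507, 0.25] pointing down, gripper open.
Joint ranges: [-178.18, 178.18], [-50.72, 133.34], [12.68, 142.11], [-81.47, 261.47], [9.98, 163.14], [-165.26, 165.26]. Speed limits (degrees/s): [136.94, 136.94, 180, 180, 180, 180].

### API

Orientations are given as a 3x3 rotation matrix whose columns are the frame's x, y, z axes.
In Python, from rig import telemetry, optics, env gives the robot as it stands.
- The arm moves only by the tool send_rows, never from a script. Its argument "deltas" is a list that holds one entry, the list of rows, each a list of 7 numbers: the shift along the tool's x, y, z in m, then the turn, a rotation vector about the tool's x, y, z in rad, then the opening, from -1 (shut) to 1 (fully open), so that 0 is half open. In form: [[[x, y, z, ax, ay, az, grip], ...]]. A call has 1 to 12 rows; each row shifts and turns the commanded pose from where the row before left it, along the tool's axes as they then stand; what a row does not reach is not made up. A row lasts 1/8 s, in which the tool goes at most 62.5 mm and 10.7 degrees, less where a joint would pass 70% of its speed; a pose out of reach is approached as far as the arm can. A call is refused whole if a number of a shift passes 0.0625 or a number of a turn 0.188, either way. A call with a gripper value outside its range is refused whole. The fingers move at their own pace and stop on an object; "squeeze" is the grip in N (left out, the last holds). Time passes only in rows, so rows that do not move let the fingers close. It gives the time, the measured TCP pose, the force, the opening and the grip force at its end, in the units of the state.
- telemetry.observe(): the state, without advancing time (a new reading comes with each control period).
- optics.get_image(name): name is "side" or "top" or "wrist"; returns a dict with "image" (384x512x3 uint8, red, green, blue), "range_z" (384x512 float32, m along the optical axis (not along the pixel's ray), 0 where there is no reading), "K" (3x3 intrinsics, pixels), "rvec" (rotation vector, rad) and "tvec" (3), from world to camera coordinates, as OpenCV has them; the wrist camera has in their place "hand_eye" (4x4, takes a point from camera to tool coordinates, whose origin is the TCP and whose axes are the flange's). Camera axes: x right, y down, z forward; pixel columns grow to the right and rows downward; lengths in m; the calibration is good to about 2 mm. The wrist camera is an equidistant fisheye: a pixel r from the principal point sees the ray r / f radians off the axis. A picture is of the moment at which its call begins: read the wrist's pose just before it.
- env.close_job(): hands the job in; it is judged then, once.
The state is a dict: "time_s": time; "q": joint angles; "qvel": joint speeds; "joint_efforts": joint torques, N m; "position": TCP position; "tool_rot": TCP orientation; "ft_force": force on the tool from outside, world axes, zero at the start; "wrist_torque": the same for the moment, N m; "grip_width": finger opening in m; "gripper_force": force on a finger pad.
Only numpy, scipy, OpenCV 4.12 (cv2) and the standard library are available. Lean on these libraries where they do the work, as an engineer would, in place of code of your own. Each camera call takes 0.05 s, during which the arm holds its last target. There are 200 camera calls.

### The job

Take the metal instrument rest out of its parking block and put its hammer-head foot lengthwise through the rail's slot near the end with the round steel button; press it gently down against the spring, turn it a quarter turn so that the foot catches under the lips, then slide it along the rail away from the button until you feel it spring up into the hidden notch. Leave it standing there, released, its foot square across the slot; never force the rail, and do not disturb the small blue bur stand, the glass dish or the little vial.

Things in the scene. Friction and masses are not known exactly. Their poses are not given: they have to be found in the camera images.
- rest: Metal instrument rest, about 70 g, 68 mm tall, upright in the parking block. Origin: centre of the underside of its foot; z up, x along the foot. Foot 26 (x) x 10 (y) x 6 mm; round neck 9 mm thick up to z = 24; collar 22 mm across up to z = 27; flat-sided block 30 (x) x 16 (y) mm up to z = 57, with two 12 mm prongs on top at its x ends.
- rest_grip (a point): Grip point on the rest, 47 mm above its origin: put the TCP here and close across the rest's y (16 mm) on the flat sides; a firm grip of about 35 N holds it. Axes as the rest's.
- rail: Fixed aluminium C-section rail 220 (x) x 40 (y) mm, 28 high, on a 64 mm wide flange; slot on top 12 mm wide, inside width 30. Grey end caps 30 mm high. Origin: centre of its underside; z up; x along the slot, from the cap with the round steel button (x = -110) to the plain cap. Lips from z = 28 down to 20: the foot turns, either way, only while the rest's origin is below z = 14 (aim for 11).
- entry (a point): Point on the slot's centre line at the top of the lips (rail z = 28 mm), 70 mm from the rail's middle towards the button: put the foot in here. Axes as the rail's.
- spring_face (a point): Middle of the top face of the sprung pressure strip that lies in the channel all along, as it stands when free: rail z = 19 mm (the point does not move). 3 N starts to press it down, 5 N presses it its whole 11 mm. It pushes a rest that is turned crosswise up against the lips; keep your own push or pull on the rest under 15 N. Axes as the rail's.
- slot_middle (a point): Slot centre, top of the lips, rail's middle. Hidden under both lips is one notch, 15 mm long in x, 4 mm high (roof at rail z = 24), its middle anywhere from x = -15 to +40 mm. The released crosswise rest stands at origin z = 14 elsewhere, 18 in the notch, which stops it sliding. Pulled up lightly while slid, it meets no downward resistance over the notch.
- parking_block: Fixed grey plastic block 60 (x) x 40 (y) x 22 mm with a blind slot 28 x 13 mm, 10 mm deep, in which the rest's foot stands (12 mm above the worktop). Origin: centre of its underside.
- burs: Small blue bur stand 28 x 58 x 34 mm, loose, a bystander. Origin: centre of its underside.
- dish: Clear glass dappen dish, 37 mm across, 27 mm high, loose, a bystander. Origin: centre of its underside.
- vial: Little vial with a green cap, 25 mm across, 52 mm high, loose, a bystander. Origin: centre of its underside.
Not all that is in view belongs to the job. What is shaped like the rest but purple is not meant.

How it is judged:
By the outcome, as a careful person would: the job done as asked, in the order asked, and still so for the second after the job is handed in, with the robot touching nothing.
It also fails if it takes over 72 s, if anything falls off the work surface, if the arm or the gripper's body presses on something with over 40 N, if the wrist force passes 120 N, or if a joint passes its speed limit or range.

## Working session

There is one attempt and no reset: what is moved stays moved. The work goes in short steps, Python scripts to look and compute and a tool call to move; the robot and the scene stay as the last step left them, time stands still between calls to the robot, and variables do not carry over. Pictures are saved under pics/ and viewed, at most 10 in all, crops included, and the job is handed in when it is done.

Besides the shell and the picture viewer there is one more tool, called after "Call:" in YAML: its name, and indented under it one key for each argument. send_rows: Moves the arm, as the interface text tells. Its arguments: {"type":"object","properties":{"deltas":{"type":"array"},"squeeze":{"type":"number"}},"required":["deltas"]}

```bash
mkdir -p pics
python3 - <<'E'
from rig import telemetry, optics
import numpy as np,cv2
s=telemetry.observe();print(s['time_s'],s['position'],s['tool_rot'],s['ft_force'],s['grip_width'])
ims=[]
for n in('top','side'):
    d=optics.get_image(n);np.savez(f'{n}.npz',**d);print(n,d['K'],d['rvec'],d['tvec'],(d['range_z']>0).mean())
    cv2.imwrite(f'pics/{n}.png',d['image'][:,:,::-1])
E
```

```text
0.0 [0.21190189 0.50724174 0.24939339] [[-9.22685123e-01  3.85553446e-01 -8.39675360e-04]
 [ 3.85554250e-01  9.22684319e-01 -1.25219282e-03]
 [ 2.91968030e-04 -1.47912009e-03 -9.99998863e-01]] [-0.04894741 -0.13268657  0.07988365] 0.08545293167395208
top [[377.04768409   0.         252.28937402]
 [  0.         377.04768409 189.48786529]
 [  0.           0.           1.        ]] [ 2.10771645 -2.15971324  0.21681702] [0.13461223 0.57927166 0.80844601] 0.9959869384765625
side [[449.36629228   0.         249.14540389]
 [  0.         449.36629228 191.6748578 ]
 [  0.           0.           1.        ]] [ 0.32799179 -2.62253265  1.435366  ] [0.58096338 0.06810618 0.84560395] 0.9960683186848959
```

View pics/top.png

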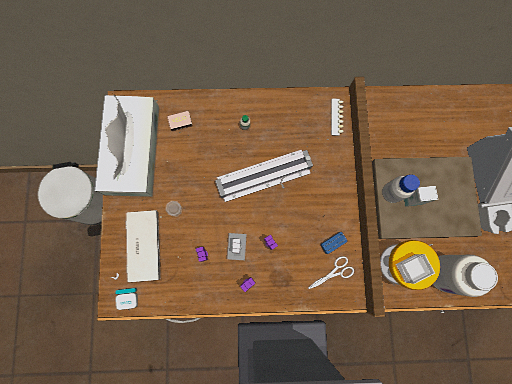

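View pics/side.png

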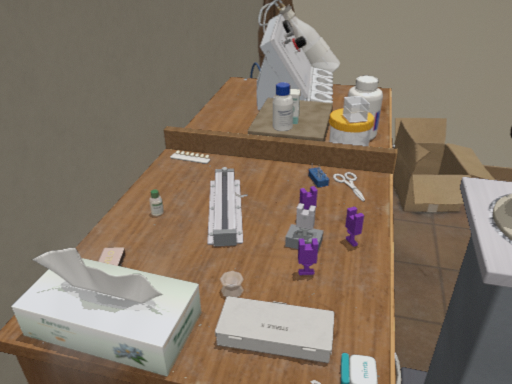

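Candidates: metal rest in the grey block, top (237,246) / side (305,217); purple lookalikes at top (201,254), (270,242), (247,284), which are not meant. The rail is at top (265,175), and its button end still has to be found. I'll take close crops and a first measurement.

```bash
cat > h.py <<'E'
import numpy as np,cv2
def load(n): return dict(np.load(n+'.npz'))
def pts(d):
    """world point of every pixel from range"""
    R,_=cv2.Rodrigues(d['rvec']);K=d['K'];z=d['range_z'].astype(float)
    v,u=np.mgrid[:z.shape[0],:z.shape[1]]
    c=np.stack([(u-K[0,2])/K[0,0]*z,(v-K[1,2])/K[1,1]*z,z],-1)
    return (c-d['tvec'].ravel())@R
E
python3 - <<'E'
from h import *
t=load('top');s=load('side')
a=cv2.resize(t['image'][135:285,185:355],None,fx=4.6,fy=4,interpolation=2)[:, :782]
b=cv2.resize(s['image'][160:280,180:380],None,fx=4,fy=4,interpolation=2)
cv2.imwrite('pics/ct.png',a[:,:,::-1]);cv2.imwrite('pics/cs.png',b[:,:,::-1])
P=pts(t)
for n,(u,v) in dict(rest=(237,246),railL=(222,188),railR=(305,160),burs=(334,242),dish=(173,208),vial=(245,122),table=(290,270)).items(): print(n,P[v,u].round(3))
# rail top mask
z=P[...,2];
for lo,hi,nm in((.024,.04,'rail'),(.015,.03,'block')):
    m=((z>lo)&(z<hi)).astype(np.uint8)
    box=np.zeros_like(m)
    if nm=='rail': box[145:205,210:318]=1
    else: box[225:270,222:252]=1
    q=np.argwhere(m*box); W=P[q[:,0],q[:,1]]
    r=cv2.minAreaRect(W[:,:2].astype(np.float32)*1000);print(nm,len(q),r,W[:,2].mean())
q=np.argwhere((z>.05)&(z<.12)&(np.mgrid[:384,:512][0]>225)&(np.mgrid[:384,:512][0]<270)&(abs(np.mgrid[:384,:512][1]-237)<15))
W=P[q[:,0],q[:,1]];print('rest',len(q),W.mean(0),W.min(0),W.max(0),cv2.minAreaRect(W[:,:2].astype(np.float32)*1000))
E
```

```text
rest [0.455 0.157 0.065]
railL [0.592 0.191 0.03 ]
railR [ 0.657 -0.009  0.023]
burs [ 0.46  -0.067  0.016]
dish [0.549 0.307 0.019]
vial [0.748 0.133 0.044]
table [ 0.399  0.036 -0.001]
rail 1179 ((627.0718994140625, 90.78227233886719), (42.004302978515625, 231.44223022460938), 17.30092430114746) 0.02717047210842795
block 341 ((456.4234619140625, 159.52828979492188), (39.92100524902344, 60.01670837402344), 84.58448791503906) 0.021066507655160435
rest 106 [0.4561689  0.15916233 0.07440113] [0.4418519  0.1503543  0.05452339] [0.46991073 0.16806962 0.0833917 ] ((455.9767150878906, 159.30352783203125), (15.476838111877441, 28.738218307495117), 83.83515930175781)
```

View pics/ct.png

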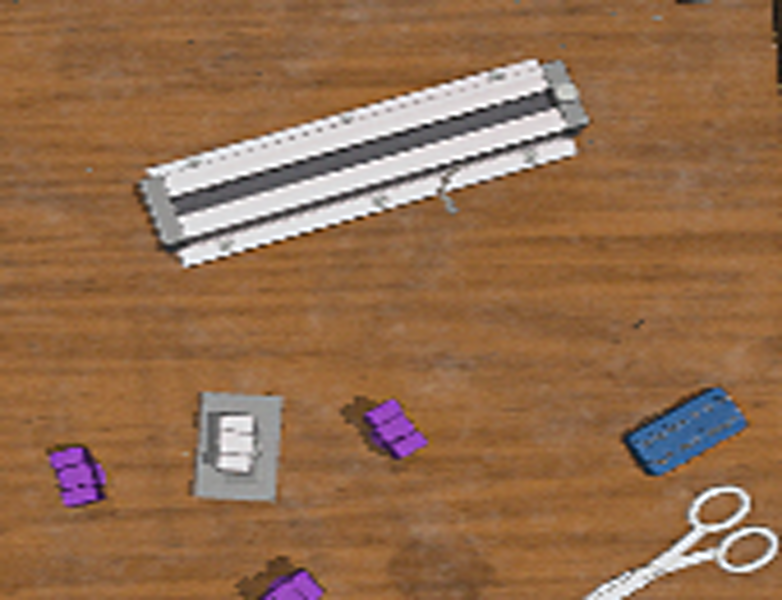

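View pics/cs.png

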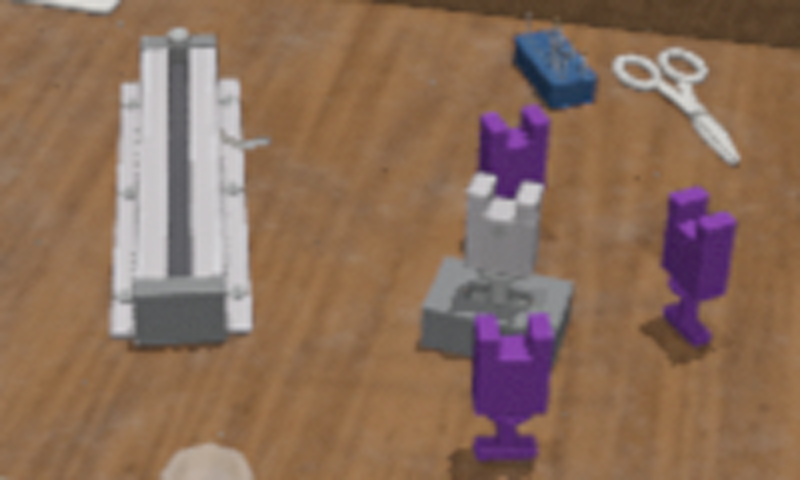

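The round button is at crop (566,92), i.e. top pixel (308,158), the world −y end of the rail. The metal rest (crop 237,442) stands in the grey block with x at about −6°. The purple ones are lookalikes. Moving above the rest now.

Call:
send_rows:
  deltas:
    - [[-0.036,-0.0227,0.005,0,0,0,0],[-0.036,-0.0227,0.005,0,0,0,0],[-0.036,-0.0227,0.005,0,0,0,0],[-0.036,-0.0227,0.005,0,0,0,0],[-0.036,-0.0227,0.005,0,0,0,0],[-0.036,-0.0227,0.005,0,0,0,0],[-0.036,-0.0227,0.005,0,0,0,0],[-0.036,-0.0227,0.005,0,0,0,0],[-0.036,-0.0227,0.005,0,0,0,0],[-0.036,-0.0227,0.005,0,0,-0.149,0],[0,0,0,0,0,-0.149,0],[0,0,0,0,0,0,0]]
  squeeze: 35

```text
time_s: 1.6
position: [0.4566, 0.1589, 0.1997]
tool_rot: [[-0.995, 0.1, -0.001], [0.1, 0.995, -0.0], [0.001, -0.0, -1.0]]
ft_force: [-0.2, 0.5, -0.8]
grip_width: 0.0428
gripper_force: 0.0
```

```bash
cat >> h.py <<'E'
def wrist():
    from rig import telemetry,optics
    s=telemetry.observe();d=optics.get_image('wrist');d['pos']=np.array(s['position']);d['rot']=np.array(s['tool_rot']);return d
def wray(d,uv):
    """fisheye pixels -> world origin, directions (unit camera z)"""
    K=d['K'];p=(np.asarray(uv,float)-[K[0,2],K[1,2]])/[K[0,0],K[1,1]]
    th=np.hypot(p[...,0],p[...,1])+1e-12
    c=np.stack([p[...,0]/th*np.tan(th),p[...,1]/th*np.tan(th),np.ones_like(th)],-1)
    H=d['hand_eye'];return d['pos']+d['rot']@H[:3,3],c@(d['rot']@H[:3,:3]).T
def wplane(d,uv,z):
    o,r=wray(d,uv);return o+r*((z-o[2])/r[...,2])[...,None]
def wpts(d):
    v,u=np.mgrid[:384,:512];o,r=wray(d,np.stack([u,v],-1));return o+r*d['range_z'][...,None]
E
python3 - <<'E'
from h import *
d=wrist();np.savez('w1.npz',**d);print(d['K'],d['hand_eye'],d['pos'],d['rot'])
cv2.imwrite('pics/w1.png',d['image'][:,:,::-1])
P=wpts(d);ok=d['range_z']>0
near=ok&(np.hypot(P[...,0]-.456,P[...,1]-.159)<.06)
for lo,hi,nm in((.015,.027,'block'),(.06,.09,'rest')):
    m=near&(P[...,2]>lo)&(P[...,2]<hi);W=P[m]
    print(nm,len(W),W.mean(0),cv2.minAreaRect(W[:,:2].astype(np.float32)*1000))
E
```

```text
[[297.31863964   0.         251.71776272]
 [  0.         297.31863964 193.44250473]
 [  0.           0.           1.        ]] [[-1.46151309e-04 -9.45805277e-01 -3.24734285e-01  8.35068509e-02]
 [ 9.99999376e-01  2.21305878e-04 -1.09462875e-03  7.82549931e-05]
 [ 1.10717126e-03 -3.24734242e-01  9.45804655e-01 -1.23708025e-01]
 [ 0.00000000e+00  0.00000000e+00  0.00000000e+00  1.00000000e+00]] [0.45663511 0.15890856 0.1996978 ] [[-9.95017867e-01  9.96926181e-02 -9.09365117e-04]
 [ 9.96926942e-02  9.95018274e-01 -3.85618605e-05]
 [ 9.00990576e-04 -1.29026799e-04 -9.99999586e-01]]
block 1463 [0.45082713 0.15960124 0.02155915] ((457.3327941894531, 159.02322387695312), (40.002525329589844, 61.00459289550781), 84.85353088378906)
rest 684 [0.45567994 0.15938366 0.07486583] ((456.8995056152344, 159.1436309814453), (15.951297760009766, 29.66394805908203), 84.37397766113281)
```

View pics/w1.png

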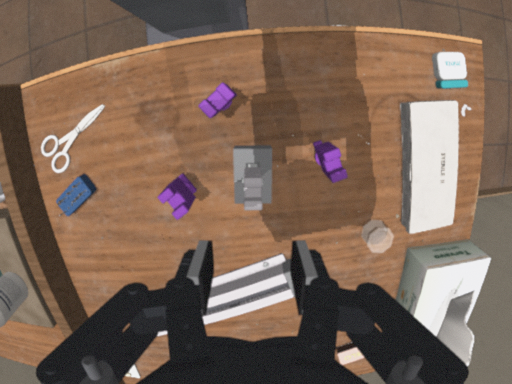

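The wrist view confirms it: metal rest at (252,180) between the fingers' line, purple lookalikes at (218,100), (180,195), (330,160). Alignment is within 0.5 mm. Descending and closing.

Call:
send_rows:
  deltas:
    - [[0,0,0.03,0,0,0,0],[0,0,0.03,0,0,0,0],[0,0,0.03,0,0,0,0],[0,0,0.03,0,0,0,0],[0,0,0.021,0,0,0,0],[0,0,0,0,0,0,0],[0,0,0,0,0,0,-0.8],[0,0,0,0,0,0,-1],[0,0,0,0,0,0,-1],[0,0,0,0,0,0,-1],[0,0,0,0,0,0,-1]]
  squeeze: 35

```text
time_s: 3.02
position: [0.4571, 0.1594, 0.06]
tool_rot: [[-0.995, 0.098, 0.002], [0.098, 0.995, 0.0], [-0.002, 0.001, -1.0]]
ft_force: [-0.6, 0.4, 7.2]
grip_width: 0.0153
gripper_force: 36.3
```

Call:
send_rows:
  deltas:
    - [[0,0,-0.01,0,0,0,-1],[0,0,-0.015,0,0,0,-1],[0,0,-0.025,0,0,0,-1],[0,0,-0.025,0,0,0,-1],[0,0,-0.025,0,0,0,-1],[-0.034,-0.0193,0,0,0,0,-1],[-0.034,-0.0193,0,0,0,0,-1],[-0.034,-0.0193,0,0,0,0,-1],[-0.034,-0.0193,0,0,0,0,-1],[-0.034,-0.0193,0,0,0,0,-1],[-0.034,-0.0193,0,0,0,0,-1],[0,0,0,0,0,0,-1]]

```text
time_s: 4.53
position: [0.6496, 0.0222, 0.1589]
tool_rot: [[-0.995, 0.1, 0.0], [0.1, 0.995, -0.0], [-0.0, -0.0, -1.0]]
ft_force: [-0.5, 0.2, -0.5]
grip_width: 0.0153
gripper_force: 35.2
```

Call:
send_rows:
  deltas:
    - [[0,0,0,0,0,0.167,-1],[0,0,0,0,0,0.167,-1],[0,0,0,0,0,0.167,-1],[0,0,0,0,0,0.167,-1],[0,0,0,0,0,0.167,-1],[0,0,0,0,0,0.167,-1],[0,0,0,0,0,0.167,-1],[0,0,0,0,0,0,-1],[0,0,0,0,0,0,-1]]

```text
time_s: 5.65
position: [0.6481, 0.0243, 0.1593]
tool_rot: [[-0.303, 0.953, -0.0], [0.953, 0.303, 0.0], [0.0, -0.0, -1.0]]
ft_force: [1.2, -0.0, -0.3]
grip_width: 0.0154
gripper_force: 35.2
```

Run:
```python
from h import *
d=wrist();np.savez('w2.npz',**d);print(d['pos'],d['rot'].round(4).tolist())
from rig import telemetry;s=telemetry.observe();print(s['q'],s['ft_force'],s['grip_width'])
cv2.imwrite('pics/w2.png',d['image'][:,:,::-1])
P=wpts(d);ok=d['range_z']>0
near=ok&(np.hypot(P[...,0]-.627,P[...,1]-.09)<.14)
m=near&(P[...,2]>.024)&(P[...,2]<.036);W=P[m]
print('top',len(W),W.mean(0),cv2.minAreaRect(W[:,:2].astype(np.float32)*1000))
# slot floor: strip at .019 within rail
a=np.radians(107.3);e=np.array([np.cos(a),np.sin(a)]);n=np.array([-e[1],e[0]])
r=P[...,:2]-[.627,.091];x=r@e;y=r@n
for x0 in np.arange(-.1,.11,.02):
    k=ok&(abs(x-x0)<.006)&(abs(y)<.012);z=P[...,2]
    lo=k&(z<.0235)&(z>.012); print(round(x0,3),k.sum(),lo.sum(), y[lo].mean().round(5) if lo.any() else None,(y[lo].min(),y[lo].max()) if lo.any() else None)
```

```text
[0.64808437 0.02434259 0.15932905] [[-0.3026, 0.9531, -0.0001], [0.9531, 0.3026, 0.0], [0.0, -0.0001, -1.0]]
[-8.29304227e+00  3.56865831e+01  6.53558748e+01 -2.75268252e-04
  7.89586212e+01 -2.58731598e+01] [ 0.20226616  0.50534012 -0.34819697] 0.01542192330818043
top 7646 [0.63287915 0.090294   0.02794229] ((686.9166259765625, 100.2287826538086), (157.85675048828125, 216.0496826171875), 17.17323112487793)
-0.1 143 29 -0.00095 (np.float64(-0.006593947015120363), np.float64(0.004000869987128691))
-0.08 1572 150 -0.0015 (np.float64(-0.0072527577246873825), np.float64(0.004843205841844395))
-0.06 6447 162 -0.00156 (np.float64(-0.007155687697444189), np.float64(0.004006199228004727))
-0.04 372 178 -0.00094 (np.float64(-0.006924314835535626), np.float64(0.004874036093418635))
-0.02 376 193 -0.00095 (np.float64(-0.007496357649640858), np.float64(0.0049614055914075006))
0.0 387 209 -0.00115 (np.float64(-0.00740299655327362), np.float64(0.0050052304430024935))
0.02 388 193 -0.00112 (np.float64(-0.007194544427899993), np.float64(0.0050548133356841315))
0.04 403 196 -0.00143 (np.float64(-0.007852146270060442), np.float64(0.004271646212339442))
0.06 388 187 -0.00139 (np.float64(-0.0069621107002524225), np.float64(0.0043824379947240266))
0.08 377 181 -0.00115 (np.float64(-0.0068343345634574145), np.float64(0.004503695851226485))
0.1 180 109 -0.00119 (np.float64(-0.007487951751927903), np.float64(0.004601778624565524))
```

View pics/w2.png

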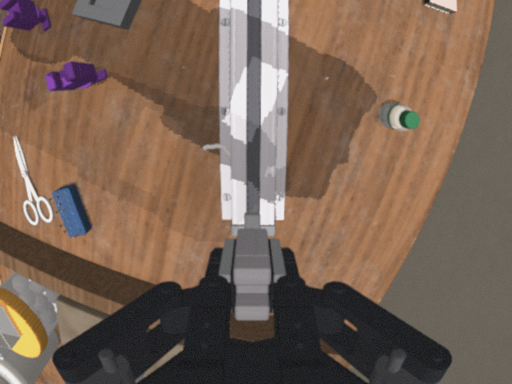

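The rest is gripped upright and lined up over the rail. The slot runs up the image at column ~253, the rest is at (252,270), and the button end is near (253,225). One numeric check of rest versus slot in tool axes.

Run:
```python
from h import *
d=load('w2');P=wpts(d);T=(P-d['pos'])@d['rot'];ok=d['range_z']>0
v,u=np.mgrid[:384,:512]
k=ok&(P[...,2]>.172)&(P[...,2]<.186)&(abs(T[...,0])<.022)&(abs(T[...,1])<.014)
W=T[k];print('prongs',k.sum(),W.min(0),W.max(0),cv2.minAreaRect(W[:,:2].astype(np.float32)*1000))
# slot lip-edges per row by depth, in tool y at tool x>0
xs=[];ys=[]
for x0 in np.arange(.04,.16,.01):
    k=ok&(abs(T[...,0]-x0)<.005)&(abs(T[...,1])<.02)
    dark=k&(P[...,2]<.0235); top=k&(P[...,2]>.0265)&(P[...,2]<.03)
    L=T[...,1][top&(T[...,1]<0)].max();R=T[...,1][top&(T[...,1]>0)].min()
    xs.append(x0);ys.append((L+R)/2);print(x0.round(3),L.round(4),R.round(4),T[...,1][dark].mean().round(4))
p=np.polyfit(xs,ys,1);print('tool-y centre at x=0',p[1],'slope deg',np.degrees(np.arctan(p[0])))
# rail ends along tool x
t=load('top');Q=(pts(t)-d['pos'])@d['rot'];Qz=pts(t)[...,2]
for nm,M,Z in(('top',Q,Qz),('wrist',T,P[...,2])):
    k=(Z>.022)&(Z<.034)&(abs(M[...,1])<.018)&(M[...,0]<.2)&(M[...,0]>-.1);print(nm,np.percentile(M[...,0][k],[.3,99.7]))
```

```text
prongs 2574 [-0.01586314 -0.01395278 -0.02666584] [ 0.01561196  0.01395869 -0.01267697] ((-0.10491561889648438, -0.10481739044189453), (31.39256477355957, 27.92103385925293), 0.5384594202041626)
0.04 -0.0057 0.0073 0.0009
0.05 -0.0056 0.0072 0.0008
0.06 -0.0056 0.008 0.0013
0.07 -0.0055 0.008 0.0013
0.08 -0.0055 0.0079 0.0012
0.09 -0.0047 0.0079 0.0013
0.1 -0.0046 0.0079 0.0014
0.11 -0.0046 0.0079 0.0013
0.12 -0.0046 0.0079 0.0018
0.13 -0.0046 0.0079 0.0017
0.14 -0.0046 0.0079 0.0007
0.15 -0.0046 0.0079 0.0017
tool-y centre at x=0 0.0006354011983717352 slope deg 0.4527248131627701
top [-0.0453519   0.18529894]
wrist [-0.0439808   0.16805127]
```

Call:
send_rows:
  deltas:
    - [[0,0.0007,0.02,0,0,0.006,-1],[0,0,0.025,0,0,0,-1],[0,0,0.02,0,0,0,-1],[0,0,0.01,0,0,0,-1],[0,0,0.004,0,0,0,-1],[0,0,0,0,0,0,-1]]

```text
time_s: 6.45
position: [0.6493, 0.0242, 0.0805]
tool_rot: [[-0.294, 0.956, 0.001], [0.956, 0.294, -0.0], [-0.0, 0.001, -1.0]]
ft_force: [0.3, 0.6, -0.8]
grip_width: 0.0156
gripper_force: 35.2
```

Call:
send_rows:
  deltas:
    - [[0,0,0.002,0,0,0,-1],[0,0,0.002,0,0,0,-1],[0,0,0.002,0,0,0,-1],[0,0,0,0,0,0,-1],[0,0,0,0,0,0,-1]]

```text
time_s: 7.08
position: [0.6491, 0.0242, 0.0741]
tool_rot: [[-0.294, 0.956, 0.0], [0.956, 0.294, 0.0], [-0.0, 0.0, -1.0]]
ft_force: [-0.8, -0.3, -1.3]
grip_width: 0.0156
gripper_force: 35.2
```

No contact at about 2 mm inside the lips, so I'm continuing.

Call:
send_rows:
  deltas:
    - [[0,0,0.002,0,0,0,-1],[0,0,0.002,0,0,0,-1],[0,0,0.002,0,0,0,-1],[0,0,0.001,0,0,0,-1],[0,0,0,0,0,0,-1]]

```text
time_s: 7.7
position: [0.649, 0.0243, 0.0671]
tool_rot: [[-0.294, 0.956, -0.0], [0.956, 0.294, -0.0], [-0.0, -0.0, -1.0]]
ft_force: [-0.6, 0.3, -1.0]
grip_width: 0.0156
gripper_force: 35.4
```

Call:
send_rows:
  deltas:
    - [[0,0,0.002,0,0,0,-1],[0,0,0.002,0,0,0,-1],[0,0,0,0,0,0,-1],[0,0,0,0,0,0,-1]]

```text
time_s: 8.2
position: [0.6492, 0.0243, 0.0631]
tool_rot: [[-0.294, 0.956, 0.0], [0.956, 0.294, -0.0], [-0.0, 0.0, -1.0]]
ft_force: [-0.6, 0.0, 3.0]
grip_width: 0.0154
gripper_force: 35.7
```

Call:
send_rows:
  deltas:
    - [[0,0,0.0015,0,0,0,-1],[0,0,0.0015,0,0,0,-1],[0,0,0.0015,0,0,0,-1],[0,0,0,0,0,0,-1],[0,0,0,0,0,0,-1]]

```text
time_s: 8.82
position: [0.6492, 0.0242, 0.0586]
tool_rot: [[-0.294, 0.956, 0.0], [0.956, 0.294, -0.0], [-0.0, 0.0, -1.0]]
ft_force: [-1.2, -0.4, 3.6]
grip_width: 0.0152
gripper_force: 35.8
```

Call:
send_rows:
  deltas:
    - [[0,0,0,0,0,0.1,-1],[0,0,0,0,0,0.1,-1],[0,0,0,0,0,0.1,-1],[0,0,0,0,0,0.1,-1],[0,0,0,0,0,0,-1]]

```text
time_s: 9.45
position: [0.6492, 0.0242, 0.0587]
tool_rot: [[0.101, 0.995, 0.0], [0.995, -0.101, -0.0], [-0.0, 0.001, -1.0]]
ft_force: [1.0, -0.7, 2.9]
grip_width: 0.0153
gripper_force: 35.8
```

```bash
python3 -c "
from rig import telemetry as t;s=t.observe();print(s['q'],s['ft_force'],s['wrist_torque'],s['position'],s['tool_rot'])"
```

```text
[-8.28567946e+00  4.17296298e+01  7.15957744e+01 -4.99591807e-03
  6.66454366e+01 -2.48756898e+00] [ 0.95551799 -0.69760307  2.91139611] [ 0.04138563 -0.05992351 -0.04247018] [0.64923076 0.02417329 0.05865247] [[ 1.00989144e-01  9.94887406e-01  4.92076520e-04]
 [ 9.94887522e-01 -1.00989080e-01 -1.52556252e-04]
 [-1.02081939e-04  5.04967316e-04 -9.99999867e-01]]
```

Call:
send_rows:
  deltas:
    - [[0,0,0,0,0,0.13,-1],[0,0,0,0,0,0.13,-1],[0,0,0,0,0,0.13,-1],[0,0,0,0,0,0.13,-1],[0,0,0,0,0,0.13,-1],[0,0,0,0,0,0.13,-1],[0,0,0,0,0,0.13,-1],[0,0,0,0,0,0.13,-1],[0,0,0,0,0,0.131,-1],[0,0,0,0,0,0,-1],[0,0,0,0,0,0,-1]]

```text
time_s: 10.82
position: [0.6491, 0.0242, 0.0586]
tool_rot: [[0.955, 0.297, 0.0], [0.297, -0.955, -0.0], [0.0, 0.0, -1.0]]
ft_force: [0.1, -1.5, 3.7]
grip_width: 0.0153
gripper_force: 35.8
```

Call:
send_rows:
  deltas:
    - [[0,0,-0.001,0,0,0,-1],[0,0,-0.001,0,0,0,-1],[0,0,-0.0005,0,0,0,-1],[0,0,0,0,0,0,-1],[0,0,0,0,0,0,-1]]

```text
time_s: 11.45
position: [0.6491, 0.0242, 0.061]
tool_rot: [[0.956, 0.294, 0.0], [0.294, -0.956, -0.0], [0.0, 0.0, -1.0]]
ft_force: [0.4, -1.1, 3.3]
grip_width: 0.0153
gripper_force: 35.7
```

Call:
send_rows:
  deltas:
    - [[0,0,-0.0005,0,0,0,-1],[0,0,0,0,0,0,-1],[0,0,0,0,0,0,-1]]

```text
time_s: 11.82
position: [0.6491, 0.0242, 0.0615]
tool_rot: [[0.956, 0.293, 0.0], [0.293, -0.956, -0.0], [0.0, 0.0, -1.0]]
ft_force: [0.9, -0.8, 2.7]
grip_width: 0.0155
gripper_force: 35.7
```

Call:
send_rows:
  deltas:
    - [[0,0,-0.0005,0,0,0,-1],[0,0,0,0,0,0,-1],[0,0,0,0,0,0,-1]]

```text
time_s: 12.2
position: [0.6491, 0.0242, 0.062]
tool_rot: [[0.956, 0.293, -0.0], [0.293, -0.956, -0.0], [-0.0, 0.0, -1.0]]
ft_force: [0.1, -1.2, 2.5]
grip_width: 0.0153
gripper_force: 35.7
```

Call:
send_rows:
  deltas:
    - [[0,-0.005,0,0,0,0,-1],[0,-0.005,0,0,0,0,-1],[0,-0.005,0,0,0,0,-1],[0,-0.005,0,0,0,0,-1],[0,0,0,0,0,0,-1],[0,0,0,0,0,0,-1]]

```text
time_s: 12.95
position: [0.643, 0.0439, 0.0619]
tool_rot: [[0.956, 0.294, -0.001], [0.294, -0.956, 0.001], [-0.0, -0.001, -1.0]]
ft_force: [-1.2, 1.8, 3.0]
grip_width: 0.0153
gripper_force: 35.7
```

Call:
send_rows:
  deltas:
    - [[0,-0.005,0,0,0,0,-1],[0,-0.005,0,0,0,0,-1],[0,-0.005,0,0,0,0,-1],[0,-0.005,0,0,0,0,-1],[0,-0.005,0,0,0,0,-1],[0,0,0,0,0,0,-1],[0,0,0,0,0,0,-1]]

```text
time_s: 13.82
position: [0.6357, 0.0678, 0.0619]
tool_rot: [[0.956, 0.294, -0.001], [0.294, -0.956, 0.001], [-0.0, -0.001, -1.0]]
ft_force: [-1.0, 2.1, 3.1]
grip_width: 0.0158
gripper_force: 35.7
```

Call:
send_rows:
  deltas:
    - [[0,0,-0.0005,0,0,0,-1],[0,0,0,0,0,0,-1],[0,0,0,0,0,0,-1]]

```text
time_s: 14.2
position: [0.6357, 0.0676, 0.0622]
tool_rot: [[0.956, 0.293, -0.001], [0.293, -0.956, 0.001], [-0.0, -0.001, -1.0]]
ft_force: [0.1, 3.9, -2.2]
grip_width: 0.0157
gripper_force: 35.1
```

Call:
send_rows:
  deltas:
    - [[0,0,-0.0005,0,0,0,-1],[0,0,0,0,0,0,-1],[0,0,0,0,0,0,-1]]

```text
time_s: 14.58
position: [0.6356, 0.0675, 0.0622]
tool_rot: [[0.956, 0.293, -0.001], [0.293, -0.956, 0.001], [-0.001, -0.001, -1.0]]
ft_force: [3.0, 4.1, -7.0]
grip_width: 0.0156
gripper_force: 34.4
```

Lip contact is at TCP z 0.0622. I'll ease the pull a bit and slide in 2.5 mm steps, watching fz.

Call:
send_rows:
  deltas:
    - [[0,0,0.0003,0,0,0,-1],[0,-0.0025,0,0,0,0,-1],[0,0,0,0,0,0,-1],[0,0,0,0,0,0,-1]]

```text
time_s: 15.08
position: [0.6355, 0.0681, 0.0622]
tool_rot: [[0.956, 0.293, 0.0], [0.293, -0.956, -0.003], [-0.001, 0.003, -1.0]]
ft_force: [2.4, -4.2, -9.7]
grip_width: 0.0153
gripper_force: 34.7
```

Call:
send_rows:
  deltas:
    - [[0,-0.0025,0,0,0,0,-1],[0,0,0,0,0,0,-1],[0,0,0,0,0,0,-1]]

```text
time_s: 15.45
position: [0.6347, 0.0699, 0.0622]
tool_rot: [[0.956, 0.293, 0.0], [0.293, -0.956, -0.004], [-0.001, 0.004, -1.0]]
ft_force: [3.5, -6.8, -8.9]
grip_width: 0.0158
gripper_force: 34.7
```

Call:
send_rows:
  deltas:
    - [[0,-0.0025,0,0,0,0,-1],[0,0,0,0,0,0,-1],[0,0,0,0,0,0,-1]]

```text
time_s: 15.82
position: [0.6339, 0.0722, 0.0622]
tool_rot: [[0.956, 0.293, -0.0], [0.293, -0.956, -0.004], [-0.001, 0.004, -1.0]]
ft_force: [2.7, -8.0, -8.2]
grip_width: 0.0155
gripper_force: 34.8
```

Call:
send_rows:
  deltas:
    - [[0,-0.0025,0,0,0,0,-1],[0,0,0,0,0,0,-1],[0,0,0,0,0,0,-1]]

```text
time_s: 16.2
position: [0.6331, 0.0746, 0.0622]
tool_rot: [[0.956, 0.293, -0.0], [0.293, -0.956, -0.004], [-0.001, 0.004, -1.0]]
ft_force: [2.2, -7.3, -8.8]
grip_width: 0.0156
gripper_force: 34.8
```

Call:
send_rows:
  deltas:
    - [[0,0,0.0005,0,0,0,-1],[0,-0.0025,0,0,0,0,-1],[0,0,0,0,0,0,-1],[0,0,0,0,0,0,-1]]

```text
time_s: 16.7
position: [0.6324, 0.0774, 0.0622]
tool_rot: [[0.956, 0.293, 0.0], [0.293, -0.956, -0.003], [-0.001, 0.003, -1.0]]
ft_force: [1.8, -5.6, -5.1]
grip_width: 0.0154
gripper_force: 35.3
```

Call:
send_rows:
  deltas:
    - [[0,-0.0025,0,0,0,0,-1],[0,0,0,0,0,0,-1],[0,0,0,0,0,0,-1]]

```text
time_s: 17.08
position: [0.6317, 0.0798, 0.0622]
tool_rot: [[0.956, 0.293, 0.0], [0.293, -0.956, -0.003], [-0.001, 0.003, -1.0]]
ft_force: [1.8, -5.7, -5.0]
grip_width: 0.0155
gripper_force: 35.3
```

Call:
send_rows:
  deltas:
    - [[0,-0.0025,0,0,0,0,-1],[0,0,0,0,0,0,-1],[0,0,0,0,0,0,-1]]

```text
time_s: 17.45
position: [0.631, 0.0822, 0.0622]
tool_rot: [[0.956, 0.293, 0.0], [0.293, -0.956, -0.003], [-0.001, 0.003, -1.0]]
ft_force: [3.0, -5.0, -5.2]
grip_width: 0.0158
gripper_force: 35.3
```

Call:
send_rows:
  deltas:
    - [[0,-0.002,0,0,0,0,-1],[0,0,0,0,0,0,-1],[0,0,0,0,0,0,-1]]

```text
time_s: 17.82
position: [0.6304, 0.084, 0.0622]
tool_rot: [[0.956, 0.293, 0.0], [0.293, -0.956, -0.003], [-0.001, 0.003, -1.0]]
ft_force: [1.7, -6.2, -6.6]
grip_width: 0.0155
gripper_force: 35.2
```

Call:
send_rows:
  deltas:
    - [[0,-0.002,0,0,0,0,-1],[0,0,0,0,0,0,-1],[0,0,0,0,0,0,-1]]

```text
time_s: 18.2
position: [0.6298, 0.0859, 0.0622]
tool_rot: [[0.956, 0.293, 0.0], [0.293, -0.956, -0.003], [-0.001, 0.003, -1.0]]
ft_force: [1.6, -5.7, -5.0]
grip_width: 0.0155
gripper_force: 35.2
```

Call:
send_rows:
  deltas:
    - [[0,-0.002,0,0,0,0,-1],[0,0,0,0,0,0,-1],[0,0,0,0,0,0,-1]]

```text
time_s: 18.58
position: [0.6293, 0.0878, 0.0622]
tool_rot: [[0.956, 0.293, 0.0], [0.293, -0.956, -0.003], [-0.001, 0.003, -1.0]]
ft_force: [1.3, -6.0, -5.0]
grip_width: 0.0158
gripper_force: 35.2
```

Call:
send_rows:
  deltas:
    - [[0,-0.002,0,0,0,0,-1],[0,0,0,0,0,0,-1],[0,0,0,0,0,0,-1]]

```text
time_s: 18.95
position: [0.6286, 0.0897, 0.0622]
tool_rot: [[0.956, 0.293, 0.0], [0.293, -0.956, -0.003], [-0.001, 0.003, -1.0]]
ft_force: [1.7, -5.6, -4.8]
grip_width: 0.0153
gripper_force: 35.2
```

Call:
send_rows:
  deltas:
    - [[0,-0.002,0,0,0,0,-1],[0,0,0,0,0,0,-1],[0,0,0,0,0,0,-1]]

```text
time_s: 19.32
position: [0.6281, 0.0917, 0.0622]
tool_rot: [[0.956, 0.293, 0.0], [0.293, -0.956, -0.003], [-0.001, 0.003, -1.0]]
ft_force: [1.5, -4.6, -4.4]
grip_width: 0.0155
gripper_force: 35.2
```

Call:
send_rows:
  deltas:
    - [[0,-0.002,0,0,0,0,-1],[0,0,0,0,0,0,-1],[0,0,0,0,0,0,-1]]

```text
time_s: 19.7
position: [0.6275, 0.0936, 0.0622]
tool_rot: [[0.956, 0.293, 0.0], [0.293, -0.956, -0.003], [-0.001, 0.003, -1.0]]
ft_force: [2.2, -5.2, -5.4]
grip_width: 0.0158
gripper_force: 35.2
```

Call:
send_rows:
  deltas:
    - [[0,-0.002,0,0,0,0,-1],[0,0,0,0,0,0,-1],[0,0,0,0,0,0,-1]]

```text
time_s: 20.08
position: [0.6269, 0.0955, 0.0622]
tool_rot: [[0.956, 0.293, 0.0], [0.293, -0.956, -0.003], [-0.001, 0.003, -1.0]]
ft_force: [0.9, -5.6, -4.8]
grip_width: 0.0153
gripper_force: 35.2
```

Call:
send_rows:
  deltas:
    - [[0,-0.002,0,0,0,0,-1],[0,0,0,0,0,0,-1],[0,0,0,0,0,0,-1]]

```text
time_s: 20.45
position: [0.6263, 0.0974, 0.0622]
tool_rot: [[0.956, 0.293, 0.0], [0.293, -0.956, -0.003], [-0.001, 0.003, -1.0]]
ft_force: [2.1, -5.0, -5.0]
grip_width: 0.0153
gripper_force: 35.2
```

Call:
send_rows:
  deltas:
    - [[0,-0.002,0,0,0,0,-1],[0,0,0,0,0,0,-1],[0,0,0,0,0,0,-1]]

```text
time_s: 20.82
position: [0.6257, 0.0993, 0.0622]
tool_rot: [[0.956, 0.293, 0.0], [0.293, -0.956, -0.003], [-0.001, 0.003, -1.0]]
ft_force: [1.2, -5.6, -5.5]
grip_width: 0.0158
gripper_force: 35.2
```

Call:
send_rows:
  deltas:
    - [[0,-0.002,0,0,0,0,-1],[0,0,0,0,0,0,-1],[0,0,0,0,0,0,-1]]

```text
time_s: 21.2
position: [0.6252, 0.1012, 0.0622]
tool_rot: [[0.956, 0.293, 0.0], [0.293, -0.956, -0.003], [-0.001, 0.003, -1.0]]
ft_force: [2.1, -5.8, -4.8]
grip_width: 0.0156
gripper_force: 35.2
```

Call:
send_rows:
  deltas:
    - [[0,-0.002,0,0,0,0,-1],[0,0,0,0,0,0,-1],[0,0,0,0,0,0,-1]]

```text
time_s: 21.58
position: [0.6246, 0.1031, 0.0622]
tool_rot: [[0.956, 0.293, 0.0], [0.293, -0.956, -0.003], [-0.001, 0.003, -1.0]]
ft_force: [2.1, -5.7, -5.0]
grip_width: 0.0158
gripper_force: 35.2
```

Call:
send_rows:
  deltas:
    - [[0,-0.002,0,0,0,0,-1],[0,0,0,0,0,0,-1],[0,0,0,0,0,0,-1]]

```text
time_s: 21.95
position: [0.624, 0.105, 0.0622]
tool_rot: [[0.956, 0.293, 0.0], [0.293, -0.956, -0.003], [-0.001, 0.003, -1.0]]
ft_force: [2.6, -5.3, -5.6]
grip_width: 0.0155
gripper_force: 35.2
```

Call:
send_rows:
  deltas:
    - [[0,-0.002,0,0,0,0,-1],[0,0,0,0,0,0,-1],[0,0,0,0,0,0,-1]]

```text
time_s: 22.32
position: [0.6234, 0.107, 0.0622]
tool_rot: [[0.956, 0.293, 0.0], [0.293, -0.956, -0.003], [-0.001, 0.003, -1.0]]
ft_force: [1.4, -5.5, -5.1]
grip_width: 0.0154
gripper_force: 35.3
```

Call:
send_rows:
  deltas:
    - [[0,-0.002,0,0,0,0,-1],[0,0,0,0,0,0,-1],[0,0,0,0,0,0,-1]]

```text
time_s: 22.7
position: [0.6228, 0.1089, 0.0622]
tool_rot: [[0.956, 0.293, 0.0], [0.293, -0.956, -0.003], [-0.001, 0.003, -1.0]]
ft_force: [1.8, -5.8, -5.1]
grip_width: 0.0154
gripper_force: 35.3
```

Call:
send_rows:
  deltas:
    - [[0,-0.002,0,0,0,0,-1],[0,0,0,0,0,0,-1],[0,0,0,0,0,0,-1]]

```text
time_s: 23.08
position: [0.6222, 0.1108, 0.0622]
tool_rot: [[0.956, 0.293, 0.0], [0.293, -0.956, -0.003], [-0.001, 0.003, -1.0]]
ft_force: [1.4, -4.5, -4.7]
grip_width: 0.0157
gripper_force: 35.3
```

Call:
send_rows:
  deltas:
    - [[0,-0.002,0,0,0,0,-1],[0,0,0,0,0,0,-1],[0,0,0,0,0,0,-1]]

```text
time_s: 23.45
position: [0.6216, 0.1129, 0.0623]
tool_rot: [[0.956, 0.293, 0.0], [0.293, -0.956, -0.003], [-0.001, 0.003, -1.0]]
ft_force: [2.5, -5.1, -5.0]
grip_width: 0.0157
gripper_force: 35.4
```

Call:
send_rows:
  deltas:
    - [[0,-0.002,0,0,0,0,-1],[0,0,0,0,0,0,-1],[0,0,0,0,0,0,-1]]

```text
time_s: 23.82
position: [0.6211, 0.1163, 0.0629]
tool_rot: [[0.956, 0.293, 0.001], [0.293, -0.956, -0.0], [0.001, 0.001, -1.0]]
ft_force: [0.5, -1.1, 2.6]
grip_width: 0.0157
gripper_force: 36.3
```

Call:
send_rows:
  deltas:
    - [[0,-0.002,0,0,0,0,-1],[0,0,0,0,0,0,-1],[0,0,0,0,0,0,-1]]

```text
time_s: 24.2
position: [0.6203, 0.1186, 0.0623]
tool_rot: [[0.956, 0.293, 0.0], [0.293, -0.956, 0.0], [0.001, -0.0, -1.0]]
ft_force: [2.1, -0.2, 3.5]
grip_width: 0.0161
gripper_force: 36.3
```

It popped into the notch: fz went from −5 to +3 at y≈0.116. Raising to confirm the notch roof.

Call:
send_rows:
  deltas:
    - [[0,0,-0.001,0,0,0,-1],[0,0,-0.001,0,0,0,-1],[0,0,0,0,0,0,-1],[0,0,0,0,0,0,-1]]

```text
time_s: 24.7
position: [0.6202, 0.1186, 0.0642]
tool_rot: [[0.956, 0.293, 0.0], [0.293, -0.956, 0.0], [0.0, -0.0, -1.0]]
ft_force: [2.0, 0.6, 2.7]
grip_width: 0.0154
gripper_force: 36.3
```

Call:
send_rows:
  deltas:
    - [[0,0,-0.001,0,0,0,-1],[0,0,0,0,0,0,-1],[0,0,0,0,0,0,-1]]

```text
time_s: 25.08
position: [0.6201, 0.1185, 0.0652]
tool_rot: [[0.956, 0.293, -0.0], [0.293, -0.956, 0.0], [-0.0, -0.0, -1.0]]
ft_force: [1.6, 1.8, 1.9]
grip_width: 0.0155
gripper_force: 36.2
```

Call:
send_rows:
  deltas:
    - [[0,0,-0.0007,0,0,0,-1],[0,0,0,0,0,0,-1],[0,0,0,0,0,0,-1]]

```text
time_s: 25.45
position: [0.6201, 0.1185, 0.0659]
tool_rot: [[0.956, 0.293, -0.0], [0.293, -0.956, 0.0], [-0.0, -0.0, -1.0]]
ft_force: [0.2, 1.8, 2.0]
grip_width: 0.0163
gripper_force: 36.2
```

Call:
send_rows:
  deltas:
    - [[0,0,0,0,0,0,-0.3],[0,0,0,0,0,0,0],[0,0,0,0,0,0,0],[0,0,0,0,0,0,0],[0,0,0,0,0,0,0]]

```text
time_s: 26.08
position: [0.6201, 0.1184, 0.0659]
tool_rot: [[0.956, 0.293, -0.0], [0.293, -0.956, -0.0], [-0.0, -0.0, -1.0]]
ft_force: [0.9, -0.2, 0.1]
grip_width: 0.0427
gripper_force: 0.0
```

Call:
send_rows:
  deltas:
    - [[0,0,-0.01,0,0,0,0],[0,0,-0.02,0,0,0,0],[0,0,-0.03,0,0,0,0],[0,0,-0.04,0,0,0,0],[0,0,-0.04,0,0,0,0],[0,0,0,0,0,0,0],[0,0,0,0,0,0,0]]

```text
time_s: 26.95
position: [0.6198, 0.1184, 0.2057]
tool_rot: [[0.956, 0.293, -0.001], [0.293, -0.956, -0.0], [-0.001, -0.0, -1.0]]
ft_force: [-0.3, 0.7, -0.5]
grip_width: 0.0428
gripper_force: 0.0
```

Run:
```python
from h import *
from rig import optics
d=wrist();P=wpts(d);ok=d['range_z']>0
k=ok&(np.hypot(P[...,0]-.62,P[...,1]-.1185)<.03)&(P[...,2]>.05);W=P[k]
print('rest',k.sum(),W.mean(0),np.percentile(W[:,2],[50,90,99]),cv2.minAreaRect(W[:,:2].astype(np.float32)*1000))
s=optics.get_image('side');t=optics.get_image('top')
Q=pts(t);k=(np.hypot(Q[...,0]-.62,Q[...,1]-.1185)<.03)&(Q[...,2]>.05)
W=Q[k];print('top',k.sum(),np.percentile(W[:,2],[50,95]),cv2.minAreaRect(W[:,:2].astype(np.float32)*1000))
for n,i in(('top',t),('side',s)):
    print(n,[ (np.abs(i['image'].astype(int)-load(n)['image']).max(-1)[v-8:v+8,u-8:u+8]>40).sum() for u,v in (((334,242),(173,208),(245,122)) if n=='top' else ((318,177),(232,285),(156,203)))])
cv2.imwrite('pics/end.png',np.hstack([cv2.resize(s['image'][150:300,130:380],None,fx=1.6,fy=1.6),cv2.resize(d['image'][40:340,100:420],(400,240))])[:,:,::-1])
```

```text
rest 14101 [0.6318509  0.12214589 0.24943289] [0.26704501 0.28131976 0.28568487] ((623.6807861328125, 119.57225036621094), (35.865116119384766, 56.851402282714844), 17.892606735229492)
top 1891 [0.48295426 0.48549105] ((619.917724609375, 118.50580596923828), (59.48980712890625, 59.09013366699219), 59.31450271606445)
top [np.int64(0), np.int64(0), np.int64(223)]
side [np.int64(0), np.int64(0), np.int64(0)]
```

View pics/end.png

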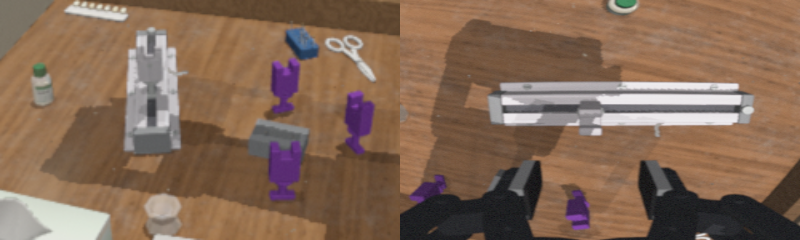

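The rest stands upright across the slot, and the vial, dish and bur stand are unmoved (the top-view change at the vial is the arm blocking the view). One numeric check of seated height and squareness before handing in.

Run:
```python
from h import *
d=wrist();P=wpts(d);ok=d['range_z']>0
k=ok&(np.hypot(P[...,0]-.62,P[...,1]-.1185)<.03)&(P[...,2]>.06)&(P[...,2]<.1);W=P[k]
T=W[W[:,2]>.08]
print(k.sum(),np.percentile(W[:,2],[50,90,98]),cv2.minAreaRect(W[:,:2].astype(np.float32)*1000),cv2.minAreaRect(T[:,:2].astype(np.float32)*1000))
```

```text
717 [0.083654   0.08618948 0.08687281] ((620.0994873046875, 118.31267547607422), (30.72805404663086, 15.903024673461914), 17.079008102416992) ((620.0904541015625, 118.21440124511719), (30.737619400024414, 15.470634460449219), 16.50420570373535)
```

The top is at 86 mm, so the origin is at 18 mm (in the notch), and the yaw is square to the rail. Handing in.

```bash
python3 -c "
from rig import env;print(env.close_job())"
```

```text
the job is handed in; nothing more can be done
None
```

The rest is sprung up in the hidden notch about 29 mm past the rail's middle, upright, released and square across the slot; the bur stand, dish and vial were not moved, and the job is handed in.

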